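# Slide the bottle board out to the mark and hold it down

### The job

The white board on the metal bench carries an infusion bottle that has to stand out over the kidney dish so a colleague can work under it. Slide the board out along the bench, away from its blue grip, until the board's black outer end is level with the red pointer on the stand, without running past it; keep the board lying flat on the bench and the bottle standing in its collar, and leave the dish, vial and tape roll where they are. So far out the board would tip over, so finish while still holding it down at the grip end: do not let go.

Things in the scene. Friction and masses are not known exactly. Their poses are not given: they have to be found in the camera images.
- bench: Fixed low aluminium bench, 134 x 260 mm, deck top 90 mm above the table. Origin on the table under its middle; its +y axis is the outward direction in which the board slides; the deck ends at y = +130 mm and y = -130 mm. Steel side lips, 8 mm above the deck, guide the board with 5 mm play on each side. World yaw is between -0.15 and 0.30 rad.
- board: Loose white board, 110 (x) x 320 (y) x 12 mm (z), about 0.45 kg, lying on the bench deck. Origin in the middle of its underside, z up, +y is the outward direction; the outer 10 mm (at +y) are black. With the bottle on it, it tips over the bench's outer edge once more than about 135 mm hangs over, and then needs up to about 10 N downward at the grip; it starts with 25 to 55 mm hanging over.
- board_end (a point): Point in the middle of the outer end face of the board, at its top edge (160 mm out from the board's middle, 12 mm above its underside). Axes as the board's.
- board_grip (a point): Point in the blue upright grip near the board's inner end, 22 mm above the board's top face and on the grip's middle plane. The grip is 50 mm along the board's x, 16 mm thick along the board's y, and stands 40 mm above the board's top; it is part of the board, 275 mm behind the outer end. Axes as the board's.
- pocket (a point): Centre of the round grey collar on the board's top face near the outer end (50 mm from the end; inner radius 34 mm, 11 mm high) in which the bottle stands. Axes as the board's.
- bottle: Loose infusion bottle, clear with a tan tape label, 61 x 64 x 178 mm, about 0.25 kg, standing in the collar. Origin at the centre of its base, z up.
- mark_stand: Fixed stand on the table on the far side (bench +x) of the board's path, 145 mm tall, with a red pointer blade; turned as the bench. Origin on the table under the pointer, 16 mm back from its tip.
- mark (a point): Middle of the tip of the red pointer (blade 4 mm thick along y), 102 mm above the table, about 10 mm beside the edge of the board's path. Axes as the bench's: +y outward. The board's outer end has to come level with it along this y. It lies 165 to 205 mm beyond the bench's outer edge.
- dish: Bystander: loose steel kidney dish, 118 x 227 x 41 mm, on the table below the board's outer part. Origin at the centre of its underside.
- vial: Bystander: loose clear vial with a grey cap, 33 mm across, 56 mm tall, on the table beyond the bench. Origin at the centre of its base.
- tape: Bystander: loose roll of beige tape, 56 mm across, 25 mm tall, on the table on the far side of the bench, beside the vial. Origin at the centre of its base.

How it is judged (in metres and radians):
On the way:
1. the board is held by the fingers and has been slid out past the point where it would tip by itself, still flat (y of board_end in the frame of bench above 0.275 m and contact force between the fingers and board above 1.5 N and angle between board's own z axis and vertical below 0.06 rad), for 0.1 s.
At the end, for the whole second after the job is handed in: Board end within 7 mm of the pointer along the slide; board flat on the bench (0.04 rad, 5 mm; grip within 12 mm of the centre line), still, held on its inner half by the fingers (over 1.5 N), carried only by them and the bench; bottle upright (0.1 rad), within 15 mm of the collar centre (y of board_end in the frame of mark between -0.007 and 0.007 m and angle between board's own z axis and vertical below 0.04 rad and z of board in the frame of bench between 0.085 and 0.096 m and x of board_grip in the frame of bench between -0.012 and 0.012 m and y of the grasp point in the frame of board below -0.03 m and contact force between the fingers and board above 1.5 N and contact force between board and bench above 1 N and contact force between board and mark_stand below 0.5 N and contact force between board and dish below 0.5 N and linear speed of board below 0.01 m/s and angle between bottle's own z axis and vertical below 0.1 rad and distance between bottle and pocket below 0.015 m and linear speed of bottle below 0.02 m/s); the arm keeps its last pose, push and grip.
It fails at once if the board's outer end runs more than 15 mm past the pointer (y of board_end in the frame of mark above 0.015 m).
It fails at once if the board tips or is lifted off the bench (angle between board's own z axis and vertical above 0.12 rad or z of board in the frame of bench above 0.11 m).
It fails at once if the bottle tips over (angle between bottle's own z axis and vertical above 0.35 rad).
It fails at once if the dish, vial or tape roll is moved by more than 20 mm (distance of any of dish, vial, tape from where it was at the start of the episode above 0.02 m).
It also fails if it takes over 35 s, if anything falls off the work surface, if the arm or the gripper's body presses on something with over 40 N, if the wrist force passes 120 N, or if a joint passes its speed limit or range.

### The arm

A 6-joint arm with a two-finger parallel gripper is mounted at the origin on a cart in front of the work surface, level with it; the furniture and walls round the work are solid. World frame = base frame: x ahead of the robot, y to its left, z up, the work surface at z = 0. Lengths are in m, angles in degrees, forces in N, time in s.
With the tool pointing down it reaches from about 0.35 to 0.85 m from the base axis. Payload 8.1 kg.
Tool frame: the origin (TCP) lies at the very end of the fingers, on their centre line; the grasp point (between the pads) lies grip_point_offset behind it (grip_point_offset is the distance from the TCP to the grasp point, in m); z points along the fingers, y is the line along which they close (so a half turn about z gives the same grasp; the last joint's range is limited). The gripper opens to 85 mm and grips with 20 to 120 N. Pads are 22 mm wide; open, the fingers measure 114 mm over their backs; the gripper's body (76 mm by 85 mm) begins 54 mm behind the grasp point. The pads swing forward as they close: fully open they stand 13 mm farther back than shut.
Start: joints at [63.117, 7.471, 85.268, -0, 87.261, -4.893], TCP at [0.225, 0.556, 0.231] pointing down, gripper open.
Joint ranges: [-169.43, 169.43], [-51.17, 129.36], [1.28, 143.12], [-76.62, 256.62], [0, 156.53], [-152.29, 152.29]. Speed limits (degrees/s): [136.94, 136.94, 159.86, 180, 180, 180].

### API

Orientations are given as [roll, pitch, yaw] about the fixed x, y, z axes, in that order (R = Rz(yaw) Ry(pitch) Rx(roll)).
In Python, from workcell import * gives the robot as it stands. The module is installed in compiled form; this text tells all that it offers.
- The arm moves only by the tool servo_tool, never from a script. Its argument "commands" is a list of rows, each a list of 3 entries, a list of its own where there are three numbers: the shift along the tool's x, y, z in m, then the turn, a rotation vector about the tool's x, y, z in degrees, then the finger opening in m, from 0 to 0.0854. In form: [[[tx, ty, tz], [ax, ay, az], jaw], ...]. A call has 1 to 20 rows; each row shifts and turns the commanded pose from where the row before left it, along the tool's axes as they then stand; what a row does not reach is not made up. A row lasts 1/10 s, in which the tool goes at most 50 mm and 8.59 degrees, less where a joint would pass 70% of its speed; a pose out of reach is approached as far as the arm can. A call with a gripper value outside its range is refused whole. The fingers move at their own pace and stop on an object; the grip force is fixed at half the most. Time passes only in rows, so rows that do not move let the fingers close. It gives the time, the measured TCP pose, the force, the opening and the grip force at its end, in the units of the state.
- state(): the state, without advancing time (a new reading comes with each control period).
- get_image(name): name is "side" or "top"; returns the picture (384x512x3 uint8, blue, green, red); there is no depth.
- camera_info(name): a dict with "mtx" (3x3 intrinsics, pixels), "k1" (the pictures are not rectified: a ray, as slopes to the right and down, at radius r is drawn at 1 + k1 r^2 times it, then the intrinsics apply), "eye" and "rotation" of the camera in the world. Camera axes: x right, y up, looking along -z (the intrinsics and any distortion apply to the point x, -y, -z); pixel columns grow to the right and rows downward; lengths in m; the calibration is good to about 2 mm. A picture is of the moment at which its call begins. camera_info takes no time and is no camera call.
- finish_job(): hands the job in; it is judged then, once.
The state is a dict: "time": time; "joint_pos": joint angles; "qd": joint speeds; "effort": joint torques, N m; "position": TCP position; "tcp_rot": TCP orientation; "ft_force": force on the tool from outside, world axes, zero at the start; "torque": the same for the moment, N m; "grip_width": opening from 0.0 (shut) to 1.0 (fully open); "grasp_force": force on a finger pad.
Only numpy, scipy, OpenCV 4.12 (cv2) and the standard library are available. Lean on these libraries where they do the work, as an engineer would, in place of code of your own. Each camera call takes 0.05 s, during which the arm holds its last target. There are 200 camera calls.

## Working session

There is one attempt and no reset: what is moved stays moved. The work goes in short steps, Python scripts to look and compute and a tool call to move; the robot and the scene stay as the last step left them, time stands still between calls to the robot, and variables do not carry over. Pictures are saved under pics/ and viewed, at most 10 in all, crops included, and the job is handed in when it is done.

Besides the shell and the picture viewer there is one more tool, called as name(argument=value, ...) on one line, values as JSON. servo_tool: Moves the arm, as the interface text tells. Its arguments: {"type":"object","properties":{"commands":{"type":"array","items":{"type":"array"}}},"required":["commands"]}

```bash
mkdir -p pics; python3 - <<'E'
from workcell import *
import cv2
for n in("side","top"):
    cv2.imwrite(f"pics/{n}0.png",get_image(n)); print(n,camera_info(n))
print(state()); 
try: print(grip_point_offset)
except Exception as e: print(e)
E
```

```text
side {'mtx': array([[373.85498959,   0.        , 257.55128935],
       [  0.        , 373.85498959, 191.06817917],
       [  0.        ,   0.        ,   1.        ]]), 'k1': -0.08184133487336993, 'eye': array([ 0.58827448, -0.76241225,  0.53552739]), 'rotation': array([59.44509754, -1.07624763, -0.96495133])}
top {'mtx': array([[354.14461116,   0.        , 251.33255392],
       [  0.        , 354.14461116, 187.72132446],
       [  0.        ,   0.        ,   1.        ]]), 'k1': -0.0344118208463926, 'eye': array([ 0.46511478, -0.05033925,  0.95819334]), 'rotation': array([  9.13056214,   1.95801182, -91.16737464])}
{'time': 0.1, 'joint_pos': array([ 6.31156947e+01,  7.50958261e+00,  8.53235069e+01, -3.18413355e-03,
        8.72605012e+01, -4.89392150e+00]), 'qd': array([ 0.01475365, -0.03923783, -0.15317624,  0.05949628, -0.09796666,
        0.05005159]), 'effort': array([ 1.10831974e-03, -5.70959508e+01, -5.01938260e+01, -2.72040315e-04,
        8.50483426e-03,  8.82612562e-05]), 'position': array([0.22445472, 0.55590681, 0.23035734]), 'tcp_rot': array([-1.79906479e+02, -4.81568916e-03,  1.58009767e+02]), 'ft_force': array([ 0.01004697, -0.63499109, -0.40107874]), 'torque': array([-0.02699268,  0.00925264,  0.02182124]), 'grasp_force': 0.0, 'grip_width': 1.0010540338841214}
0.0187
```

View pics/side0.png

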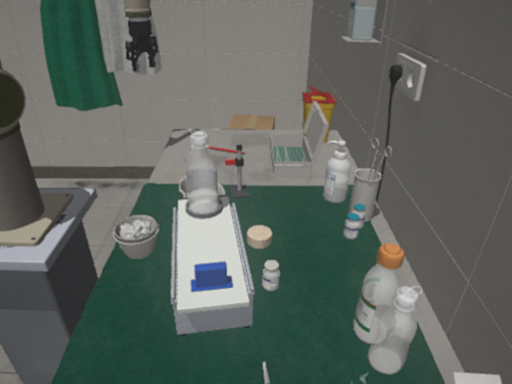

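View pics/top0.png

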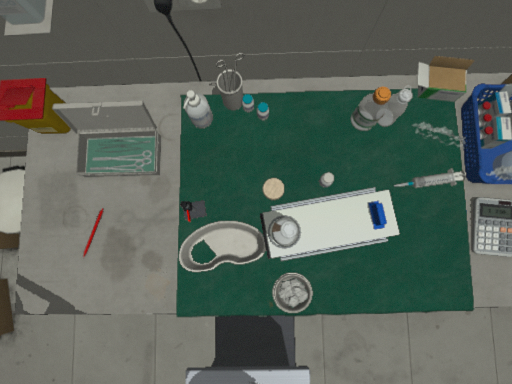

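The side view shows the blue grip near (210,277), the bottle near (202,180) and the stand near (240,170). In the top view the board runs from (265,235) to (397,215), with the grip at (377,214) and the red pointer at (187,212). Next I'll zoom in on the details.

```bash
cat > h.py <<'E'
import numpy as np, cv2
from workcell import *
from scipy.spatial.transform import Rotation as R
def ray(n,uv):
    c=camera_info(n); M=c["mtx"]; k=c["k1"]
    d=(np.asarray(uv,float)-M[:2,2])/M[0,0]
    p=d.copy()
    for _ in range(20): p=d/(1+k*np.sum(p**2))
    return c["eye"],R.from_euler("xyz",c["rotation"],degrees=True).apply([p[0],-p[1],-1])
def plane(n,uv,z):
    e,d=ray(n,uv); return e+d*(z-e[2])/d[2]
def proj(n,P):
    c=camera_info(n); q=R.from_euler("xyz",c["rotation"],degrees=True).inv().apply(np.asarray(P)-c["eye"])
    p=np.array([q[0],-q[1]])/-q[2]; p=p*(1+c["k1"]*p@p); return c["mtx"][0,0]*p+c["mtx"][:2,2]
def cross(a,b):
    (e,d),(f,g)=a,b; t=np.linalg.lstsq(np.c_[d,-g],f-e,rcond=None)[0]
    P,Q=e+d*t[0],f+g*t[1]; return (P+Q)/2,np.linalg.norm(P-Q)
def blobs(img,kind,amin=4):
    h,s,v=[x.astype(int) for x in cv2.split(cv2.cvtColor(img,cv2.COLOR_BGR2HSV))]
    m={"blue":(abs(h-115)<13)&(s>130)&(v>50),"red":((h<8)|(h>172))&(s>130)&(v>60),"white":(s<40)&(v>170)}[kind].astype(np.uint8)
    n,l,st,ce=cv2.connectedComponentsWithStats(m)
    return [(st[i].tolist(),ce[i].round(1).tolist(),cv2.minAreaRect(np.argwhere(l==i)[:,::-1].astype(np.float32))) for i in range(1,n) if st[i][4]>=amin]
E
python3 - <<'E'
from h import *
t=cv2.imread("pics/top0.png"); s=cv2.imread("pics/side0.png")
for n,i in(("top",t),("side",s)):
    for k in("blue","red"):
        for b in blobs(i,k,6): print(n,k,b)
    for b in blobs(i,"white",800): print(n,"white",b)
a=cv2.resize(t[170:270,170:410],None,fx=3.3,fy=3.3,interpolation=cv2.INTER_CUBIC); cv2.imwrite("pics/tz.png",a)
b=cv2.resize(s[130:330,150:300],None,fx=3,fy=3,interpolation=cv2.INTER_CUBIC); cv2.imwrite("pics/sz.png",b)
E
```

```text
top blue ([462, 84, 50, 100, 2141], [480.0, 140.5], ((486.7548828125, 134.07781982421875), (100.67855072021484, 47.532257080078125), 86.42366790771484))
top blue ([369, 201, 17, 28, 321], [377.3, 214.7], ((377.5795593261719, 214.55010986328125), (26.683177947998047, 12.942670822143555), 77.19573211669922))
top red ([0, 78, 46, 43, 1659], [21.5, 98.1], ((22.5, 99.0), (42.0, 45.0), 90.0))
top red ([483, 102, 8, 8, 49], [486.3, 105.1], ((486.5, 105.5), (7.0, 7.0), 90.0))
top red ([484, 114, 8, 8, 50], [487.4, 117.3], ((487.5, 117.5), (7.0, 7.0), 90.0))
top red ([485, 127, 8, 7, 52], [488.5, 130.0], ((488.5, 130.0), (6.0, 7.0), 90.0))
top red ([84, 209, 19, 47, 140], [93.1, 231.4], ((92.90348052978516, 231.9624786376953), (3.106682062149048, 49.39624786376953), 21.250505447387695))
top red ([186, 210, 5, 12, 30], [188.1, 215.3], ((188.14865112304688, 215.39190673828125), (11.343530654907227, 2.46598482131958), 80.53767395019531))
top white ([0, 180, 24, 52, 1031], [10.6, 206.1], ((11.5, 205.5), (51.0, 23.0), 90.0))
top white ([268, 190, 131, 68, 4530], [337.2, 223.0], ((330.8783874511719
[... 329 characters left out ...]
ide red ([303, 87, 33, 17, 242], [318.2, 96.5], ((319.1086730957031, 94.84857940673828), (32.325618743896484, 15.19786548614502), 1.9749338626861572))
side red ([209, 147, 28, 6, 46], [222.6, 149.2], ((222.45945739746094, 149.2432403564453), (27.290233612060547, 1.6439898014068604), 9.462321281433105))
side red ([225, 160, 11, 5, 45], [229.8, 161.8], ((230.0, 162.0), (4.0, 10.0), 90.0))
side white ([175, 200, 75, 110, 5057], [207.9, 258.3], ((213.19361877441406, 255.41744995117188), (73.73282623291016, 109.24686431884766), 1.6846843957901))
side white ([0, 219, 73, 44, 1055], [33.9, 248.0], ((39.16220474243164, 247.63136291503906), (29.565261840820312, 81.96463775634766), 68.74949645996094))
```

View pics/tz.png

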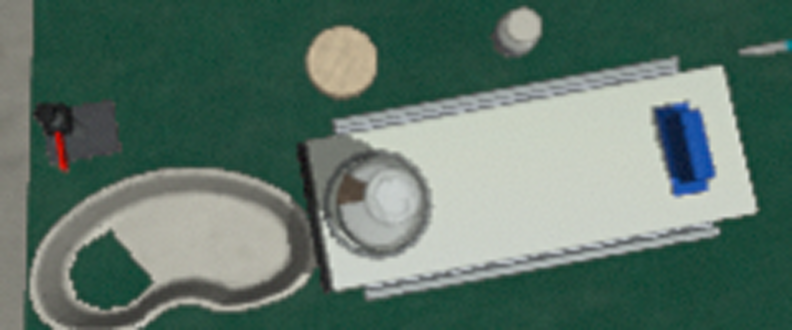

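View pics/sz.png

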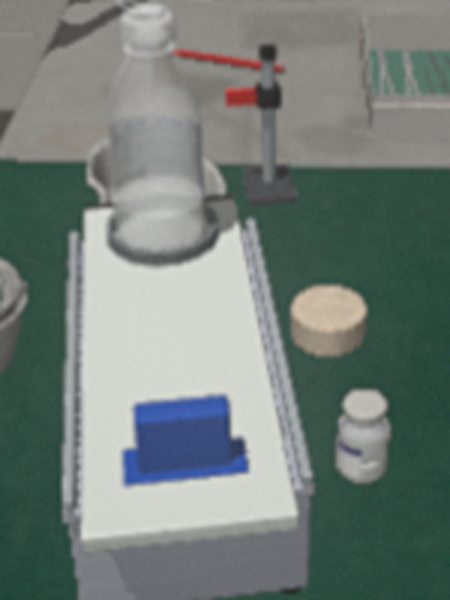

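```bash
python3 - <<'E'
from h import *
np.set_printoptions(precision=4,suppress=True)
Z=lambda x,y:(170+(x+.5)/3.3-.5,170+(y+.5)/3.3-.5)
C=[plane("top",Z(*p),.102)[:2] for p in((299,145),(327,291),(722,67),(757,212))]
print("corners",C)
out=((C[0]+C[1])-(C[2]+C[3]))/2; print("len",np.linalg.norm(out),"yaw(outdir-90)",np.degrees(np.arctan2(-out[0],out[1])))
mid=(C[0]+C[1])/2; print("end",mid, "widths",np.linalg.norm(C[0]-C[1]),np.linalg.norm(C[2]-C[3]))
L=[plane("top",Z(*p),.098)[:2] for p in((335,127),(678,65),(367,294),(717,230))]
print("lips",L); 
for a,b in((0,1),(2,3)):
    d=L[a]-L[b]; print(np.linalg.norm(d),np.degrees(np.arctan2(-d[0],d[1])))
print("bench ctr",sum(L)/4)
# white/blue grip top edge from side: z=.142 
for p in((136,404),(229,398)): print("griptop side(front edge)",plane("side",(150+(p[0]+.5)/3-.5,130+(p[1]+.5)/3-.5),.142))
for p in((681,107),(711,188),(655,108),(675,192)): print("grip top-view",plane("top",Z(*p),.142),plane("top",Z(*p),.104))
print("mark plane",plane("top",Z(66,169),.106),plane("top",Z(62,133),.106))
print("mark cross",cross(ray("top",Z(66,169)),ray("side",(150+225/3,130+97/3))))
E
```

```text
corners [array([ 0.5394, -0.0442]), array([ 0.4338, -0.0618]), array([ 0.5893, -0.3567]), array([ 0.4829, -0.3735])]
len 0.31602222191463636 yaw(outdir-90) 9.011910174018809
end [ 0.4866 -0.053 ] widths 0.1071106969877957 0.10767214395274437
lips [array([ 0.5524, -0.071 ]), array([ 0.5922, -0.3258]), array([ 0.4309, -0.0906]), array([ 0.4708, -0.3451])]
0.2578756703174208 8.866080308033192
0.2575641749724094 8.910990345609912
bench ctr [ 0.5116 -0.2081]
griptop side(front edge) [ 0.5059 -0.3213  0.142 ]
griptop side(front edge) [ 0.5538 -0.3161  0.142 ]
grip top-view [ 0.556  -0.3116  0.142 ] [ 0.5602 -0.3238  0.104 ]
grip top-view [ 0.4993 -0.3281  0.142 ] [ 0.5009 -0.341   0.104 ]
grip top-view [ 0.5558 -0.2935  0.142 ] [ 0.56   -0.3048  0.104 ]
grip top-view [ 0.4972 -0.3031  0.142 ] [ 0.4987 -0.3149  0.104 ]
mark plane [0.5254 0.127  0.106 ] [0.5519 0.1301 0.106 ]
mark cross (array([0.5257, 0.1288, 0.097 ]), np.float64(0.0006855829504852862))
```

Bench yaw comes out at about 8.9°. The grip is near (0.529, -0.324), and the slide is about 172 mm. I'll rise, cross over, and then turn the tool to yaw 8.9°.

servo_tool(commands=[[[0,0,-0.03],[0,0,0],0.085],[[0,0,-0.03],[0,0,0],0.085],[[0,0,-0.03],[0,0,0],0.085],[[0,0,-0.03],[0,0,0],0.085],[[0,0,-0.03],[0,0,0],0.085],[[0,0,-0.02],[0,0,0],0.085],[[-0.0323,-0.02,0],[0,0,0],0.085],[[-0.0323,-0.02,0],[0,0,0],0.085],[[-0.0323,-0.02,0],[0,0,0],0.085],[[-0.0323,-0.02,0],[0,0,0],0.085],[[-0.0323,-0.02,0],[0,0,0],0.085],[[-0.0323,-0.02,0],[0,0,0],0.085],[[-0.0323,-0.02,0],[0,0,0],0.085],[[-0.0323,-0.02,0],[0,0,0],0.085],[[-0.0323,-0.02,0],[0,0,0],0.085],[[-0.0323,-0.02,0],[0,0,0],0.085]])

```text
time: 1.7
position: [0.4498, 0.2485, 0.4009]
tcp_rot: [-180.0, -0.0, 158.0]
ft_force: [0.5, 0.8, -0.6]
grip_width: 0.996
grasp_force: 0.0
```

servo_tool(commands=[[[-0.018,-0.0315,0],[0,0,0],0.085],[[-0.018,-0.0315,0],[0,0,0],0.085],[[-0.018,-0.0315,0],[0,0,0],0.085],[[-0.018,-0.0315,0],[0,0,0],0.085],[[-0.018,-0.0315,0],[0,0,0],0.085],[[-0.018,-0.0315,0],[0,0,0],0.085],[[-0.018,-0.0315,0],[0,0,0],0.085],[[-0.018,-0.0315,0],[0,0,0],0.085],[[-0.018,-0.0315,0],[0,0,0],0.085],[[-0.018,-0.0315,0],[0,0,0],0.085],[[-0.018,-0.0315,0],[0,0,0],0.085],[[-0.018,-0.0315,0],[0,0,0],0.085],[[-0.018,-0.0315,0],[0,0,0],0.085],[[-0.018,-0.0315,0],[0,0,0],0.085],[[-0.018,-0.0315,0],[0,0,0],0.085],[[-0.018,-0.0315,0],[0,0,0],0.085]])

```text
time: 3.3
position: [0.5275, -0.3266, 0.4007]
tcp_rot: [180.0, -0.0, 158.0]
ft_force: [0.2, -0.9, 0.4]
grip_width: 0.997
grasp_force: 0.0
```

servo_tool(commands=[[[0,0,0],[0,0,8.28],0.085],[[0,0,0],[0,0,8.28],0.085],[[0,0,0],[0,0,8.28],0.085],[[0,0,0],[0,0,8.28],0.085],[[0,0,0],[0,0,8.28],0.085],[[0,0,0],[0,0,8.28],0.085],[[0,0,0],[0,0,8.28],0.085],[[0,0,0],[0,0,8.28],0.085],[[0,0,0],[0,0,8.28],0.085],[[0,0,0],[0,0,8.28],0.085],[[0,0,0],[0,0,8.28],0.085],[[0,0,0],[0,0,8.28],0.085],[[0,0,0],[0,0,8.28],0.085],[[0,0,0],[0,0,8.28],0.085],[[0,0,0],[0,0,8.28],0.085],[[0,0,0],[0,0,8.28],0.085],[[0,0,0],[0,0,8.28],0.085],[[0,0,0],[0,0,8.28],0.085],[[0,0,0],[0,0,0],0.085]])

```text
time: 5.2
position: [0.5275, -0.3251, 0.4007]
tcp_rot: [-180.0, 0.0, 8.8]
ft_force: [-0.7, -0.8, 0.2]
grip_width: 0.997
grasp_force: 0.0
```

servo_tool(commands=[[[0,0,0.04],[0,0,0],0.085],[[0,0,0.04],[0,0,0],0.085],[[0,0,0.04],[0,0,0],0.085],[[0,0,0.04],[0,0,0],0.085],[[0,0,0.04],[0,0,0],0.085],[[0,0,0.02],[0,0,0],0.085],[[0,0,0],[0,0,0],0.085]])

```text
time: 5.9
position: [0.5252, -0.3234, 0.1762]
tcp_rot: [-179.7, 0.3, 9.2]
ft_force: [0.4, 1.0, -0.6]
grip_width: 0.995
grasp_force: 0.0
```

```bash
python3 - <<'E'
from h import *
s=get_image("side"); cv2.imwrite("pics/s1.png",s)
cv2.imwrite("pics/s1z.png",cv2.resize(s[130:330,130:330],None,fx=3,fy=3,interpolation=cv2.INTER_CUBIC))
E
```

```text
(no output)
```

View pics/s1z.png

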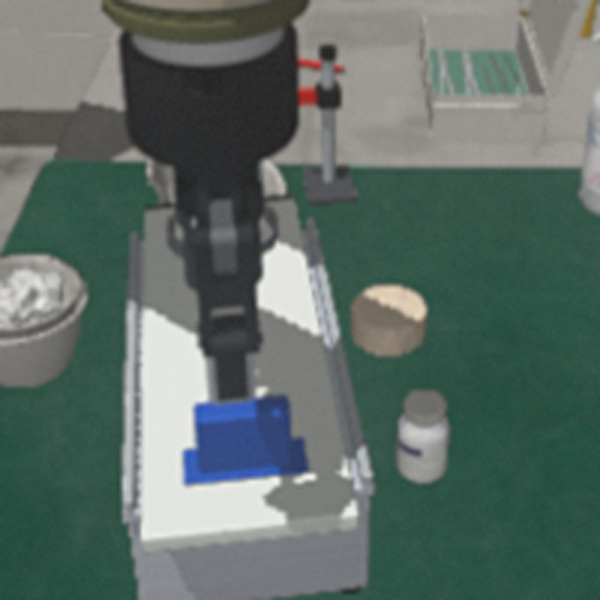

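The side view shows the finger centred about 4 mm left of the grip's middle, at crop (233,390) against (243,435). The path down is clear. I'll shift +4 mm in tool x, descend and close.

servo_tool(commands=[[[0.004,0,0.02],[0,0,0],0.085],[[0,0,0.02],[0,0,0],0.085],[[0,0,0.015],[0,0,0],0.085],[[0,0,0.01],[0,0,0],0.085],[[0,0,0],[0,0,0],0.085],[[0,0,0],[0,0,0],0.085],[[0,0,0],[0,0,0],0.085]])

```text
time: 6.65
position: [0.5322, -0.3251, 0.1177]
tcp_rot: [179.9, -0.1, 9.0]
ft_force: [0.6, 0.5, -0.4]
grip_width: 0.995
grasp_force: 0.0
```

```bash
python3 - <<'E'
from h import *
print(state()); s=get_image("side")
cv2.imwrite("pics/s2z.png",cv2.resize(s[200:310,150:270],None,fx=5,fy=5,interpolation=cv2.INTER_CUBIC))
E
```

```text
{'time': 6.65, 'joint_pos': array([-3.61283636e+01,  1.53885178e+01,  8.83686482e+01, -3.69332272e-04,
        7.61265618e+01,  4.48894439e+01]), 'qd': array([-0.05225642, -0.05356741,  0.04342424,  0.02016928, -0.14975709,
        0.13142864]), 'effort': array([ 1.40471093e-03, -6.09846926e+01, -4.71306610e+01, -2.07124167e-04,
        1.90718769e-02, -8.15119041e-03]), 'position': array([ 0.53221968, -0.32511778,  0.11773256]), 'tcp_rot': array([ 1.79917371e+02, -8.18038980e-02,  8.98233971e+00]), 'ft_force': array([ 0.55448319,  0.54300312, -0.39415834]), 'torque': array([-0.00018013,  0.01450777,  0.03780001]), 'grasp_force': 0.0, 'grip_width': 0.9945007212047937}
```

View pics/s2z.png

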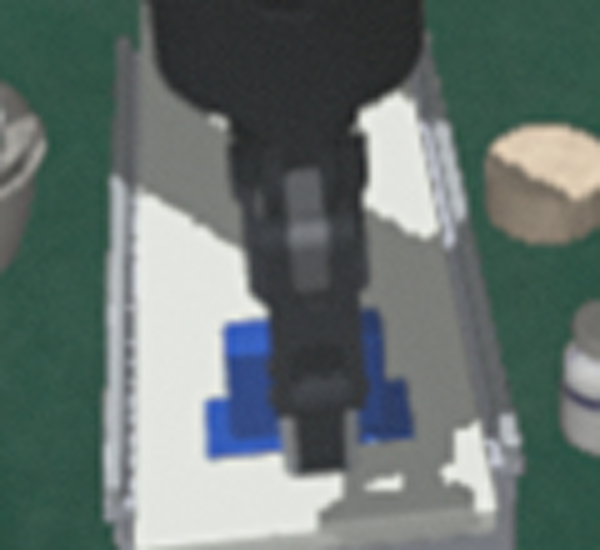

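The fingers straddle the grip, with the finger at crop x≈319 against a grip middle of about 305. I'll go 4 mm lower and close.

servo_tool(commands=[[[-0.002,0,0.004],[0,0,0],0.085],[[0,0,0],[0,0,0],0.06],[[0,0,0],[0,0,0],0.04],[[0,0,0],[0,0,0],0.03],[[0,0,0],[0,0,0],0.02],[[0,0,0],[0,0,0],0.01],[[0,0,0],[0,0,0],0.0],[[0,0,0],[0,0,0],0.0],[[0,0,0],[0,0,0],0.0],[[0,0,0],[0,0,0],0.0]])

```text
time: 7.7
position: [0.5297, -0.3245, 0.1126]
tcp_rot: [-180.0, -0.0, 9.0]
ft_force: [-1.7, 5.2, 5.0]
grip_width: 0.177
grasp_force: 59.9
```

```bash
python3 - <<'E'
from h import *
t=get_image("top"); cv2.imwrite("pics/t1.png",t); s=state(); print(s["time"],s["position"],s["ft_force"],s["grasp_force"],s["grip_width"])
cv2.imwrite("pics/t1z.png",cv2.resize(t[170:270,170:410],None,fx=3.3,fy=3.3,interpolation=cv2.INTER_CUBIC))
E
```

```text
7.75 [ 0.52974038 -0.32445174  0.11265768] [-0.80362877  4.20471418  6.03642944] 59.929102063179016 0.1799957225877037
```

View pics/t1z.png

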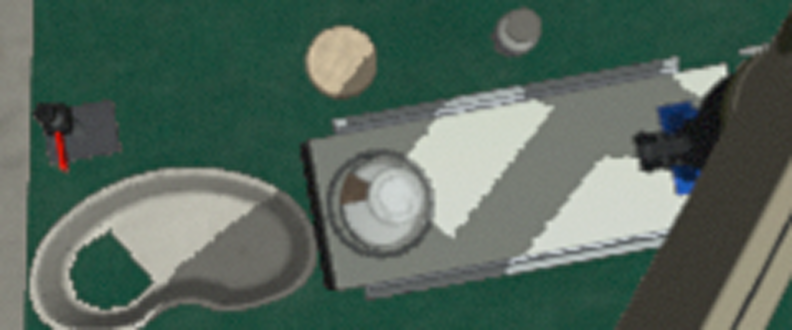

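The board is gripped, with the opening at about 15 mm and 60 N on the pads. The black end is at crop (302,146)-(330,290) and the pointer tip is at (66,169). I'll slide out 98 mm first, gently.

servo_tool(commands=[[[0,-0.001,0],[0,0,0],0],[[0,-0.002,0],[0,0,0],0],[[0,-0.004,0],[0,0,0],0],[[0,-0.006,0],[0,0,0],0],[[0,-0.006,0],[0,0,0],0],[[0,-0.006,0],[0,0,0],0],[[0,-0.006,0],[0,0,0],0],[[0,-0.006,0],[0,0,0],0],[[0,-0.006,0],[0,0,0],0],[[0,-0.006,0],[0,0,0],0],[[0,-0.006,0],[0,0,0],0],[[0,-0.006,0],[0,0,0],0],[[0,-0.006,0],[0,0,0],0],[[0,-0.006,0],[0,0,0],0],[[0,-0.006,0],[0,0,0],0],[[0,-0.006,0],[0,0,0],0],[[0,-0.006,0],[0,0,0],0],[[0,-0.004,0],[0,0,0],0],[[0,-0.002,0],[0,0,0],0],[[0,-0.001,0],[0,0,0],0]])

```text
time: 9.75
position: [0.5148, -0.2296, 0.113]
tcp_rot: [179.8, -0.1, 8.9]
ft_force: [1.1, -7.3, 2.7]
grip_width: 0.179
grasp_force: 59.6
```

```bash
python3 - <<'E'
from h import *
t=get_image("top"); s0=get_image("side"); cv2.imwrite("pics/t2.png",t); cv2.imwrite("pics/s3.png",s0); s=state(); print(s["time"],s["position"],s["tcp_rot"],s["ft_force"],s["torque"],s["grasp_force"],s["grip_width"])
a=cv2.resize(t[180:270,170:350],None,fx=4,fy=4,interpolation=cv2.INTER_CUBIC)
cv2.imwrite("pics/t2z.png",a)
E
```

```text
9.85 [ 0.51479828 -0.22951996  0.1130012 ] [ 1.79825480e+02 -6.99664653e-02  8.94558478e+00] [ 1.01758844 -5.32187542  2.94015997] [-0.65194369 -0.08163372  0.07602061] 59.57571566104889 0.17454352253637845
```

View pics/t2z.png

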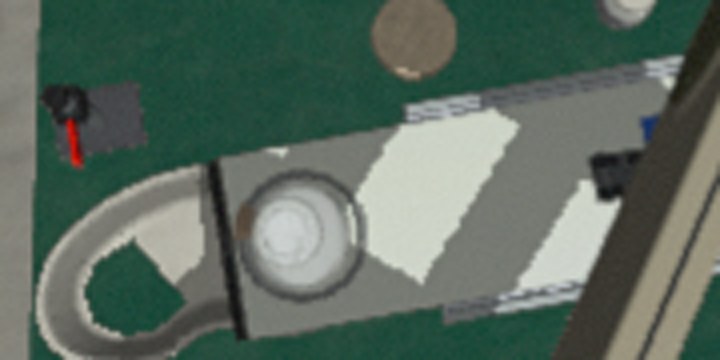

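```bash
python3 - <<'E'
from h import *
Z=lambda x,y:(170+(x+.5)/4-.5,180+(y+.5)/4-.5)
a=np.radians(8.93); o=np.array([-np.sin(a),np.cos(a)])
c=[plane("top",Z(*p),.102)[:2]@o for p in((207,163),(240,340))]
# more robust: red blade from top, black edge line
t=cv2.imread("pics/t2.png")
for f in("t2","top0"):
    b=[x for x in blobs(cv2.imread(f"pics/{f}.png"),"red") if 180<x[1][0]<195][0]; print(b)
    for z in(.102,.106): print("blade ctr",z,plane("top",b[1],z), plane("top",b[1],z)[:2]@o)
print(c,[plane("top",Z(79,165),z)[:2]@o for z in (.102,.106)])
g=cv2.cvtColor(t,cv2.COLOR_BGR2GRAY)
# dark strip profile across a horizontal row at several rows
for r in(225,235,245,255): print(r,g[r,218:236].tolist(),[round(float(plane("top",(u,r),.102)[:2]@o),4) for u in (218,236)])
E
```

```text
([186, 210, 5, 12, 31], [188.1, 215.3], ((188.06756591796875, 215.40541076660156), (11.343530654907227, 2.6303837299346924), 80.53767395019531))
blade ctr 0.102 [0.5392793  0.13169957 0.102     ] 0.04639213987141051
blade ctr 0.106 [0.53893282 0.13084911 0.106     ] 0.04560577592277451
([186, 210, 5, 12, 30], [188.1, 215.3], ((188.14865112304688, 215.39190673828125), (11.343530654907227, 2.46598482131958), 80.53767395019531))
blade ctr 0.102 [0.5392793  0.13169957 0.102     ] 0.04639213987141051
blade ctr 0.106 [0.53893282 0.13084911 0.106     ] 0.04560577592277451
[np.float64(-0.0317803324346863), np.float64(-0.03403228300676249)] [np.float64(0.045325154604835466), np.float64(0.04454377544277491)]
225 [115, 96, 79, 74, 48, 26, 25, 66, 121, 122, 119, 120, 119, 120, 119, 118, 117, 114] [-0.0219, -0.0648]
235 [179, 171, 115, 101, 106, 102, 42, 23, 41, 84, 108, 77, 77, 75, 79, 107, 162, 183] [-0.018, -0.0608]
245 [184, 168, 113, 105, 106, 108, 103, 63, 36, 23, 56, 98, 87, 75, 86, 99, 125, 141] [-0.0142, -0.0568]
255 [105, 101, 96, 88, 82, 79, 78, 76, 74, 42, 24, 36, 76, 119, 124, 121, 121, 120] [-0.0104, -0.0528]
```

The black end is about 76 mm short of the blade. I'll slide 62 mm more with slightly more downward push, then measure again.

servo_tool(commands=[[[0,-0.001,0.0003],[0,0,0],0],[[0,-0.002,0.0003],[0,0,0],0],[[0,-0.004,0.0002],[0,0,0],0],[[0,-0.005,0.0002],[0,0,0],0],[[0,-0.005,0],[0,0,0],0],[[0,-0.005,0],[0,0,0],0],[[0,-0.005,0],[0,0,0],0],[[0,-0.005,0],[0,0,0],0],[[0,-0.005,0],[0,0,0],0],[[0,-0.005,0],[0,0,0],0],[[0,-0.005,0],[0,0,0],0],[[0,-0.005,0],[0,0,0],0],[[0,-0.005,0],[0,0,0],0],[[0,-0.003,0],[0,0,0],0],[[0,-0.0015,0],[0,0,0],0],[[0,-0.0005,0],[0,0,0],0],[[0,0,0],[0,0,0],0],[[0,0,0],[0,0,0],0]])

```text
time: 11.65
position: [0.5062, -0.1694, 0.1133]
tcp_rot: [179.7, -0.2, 8.9]
ft_force: [1.4, -7.3, 6.8]
grip_width: 0.179
grasp_force: 60.2
```

```bash
cat > m.py <<'E'
from h import *
import sys
f=sys.argv[1]
t=get_image("top"); s0=get_image("side"); cv2.imwrite(f"pics/{f}t.png",t); cv2.imwrite(f"pics/{f}s.png",s0); s=state(); print(s["time"],s["position"],s["tcp_rot"],s["ft_force"],s["torque"],s["grasp_force"],s["grip_width"])
a=np.radians(8.93); o=np.array([-np.sin(a),np.cos(a)])
b=[x for x in blobs(t,"red") if 180<x[1][0]<195]; print("mark",b and plane("top",b[0][1],.106)[:2]@o)
g=cv2.cvtColor(t,cv2.COLOR_BGR2GRAY)
x=s["position"][:2]+0.275*o; c,r=proj("top",[*x,.102]); c=int(c)
for r in range(218,262,8): print(r,c-10,g[r,c-10:c+14].tolist(),[round(float(plane("top",(u,r),.102)[:2]@o),4) for u in (c-10,c+13)])
a=cv2.resize(t[180:270,170:310],None,fx=4,fy=4,interpolation=cv2.INTER_CUBIC)
b=cv2.resize(s0[100:290,150:260],None,fx=2.1,fy=2.1*360/399,interpolation=cv2.INTER_CUBIC)
h=min(len(a),len(b)); cv2.imwrite(f"pics/{f}z.png",np.hstack([a[:h],b[:h]]))
E
python3 m.py f4
```

```text
11.75 [ 0.50614043 -0.1693623   0.11323539] [179.69699913  -0.18304059   8.93621824] [ 1.36196256 -7.01635489  6.72190238] [-1.34081875 -0.03728997  0.05354617] 60.21912395954132 0.17580153297126414
mark 0.045400824048270005
218 190 [49, 71, 79, 64, 60, 61, 61, 65, 59, 57, 58, 59, 60, 60, 60, 62, 61, 57, 57, 57, 59, 56, 57, 56] [0.0428, -0.0126]
226 190 [66, 64, 64, 64, 65, 61, 58, 38, 24, 41, 81, 117, 119, 118, 117, 118, 118, 118, 117, 117, 118, 116, 117, 119] [0.0457, -0.0095]
234 190 [91, 153, 161, 152, 139, 129, 123, 117, 55, 29, 25, 63, 115, 118, 114, 101, 87, 94, 96, 100, 110, 123, 130, 146] [0.0486, -0.0065]
242 190 [121, 120, 118, 128, 144, 164, 185, 181, 115, 67, 65, 87, 137, 150, 152, 178, 174, 184, 190, 199, 201, 193, 202, 202] [0.0514, -0.0034]
250 190 [165, 163, 82, 60, 65, 63, 60, 60, 61, 63, 57, 38, 42, 67, 97, 115, 136, 151, 170, 179, 181, 183, 183, 183] [0.0543, -0.0004]
258 190 [148, 173, 167, 78, 56, 59, 58, 59, 58, 56, 58, 57, 47, 37, 64, 139, 197, 126, 113, 116, 119, 117, 115, 96] [0.0571, 0.0026]
```

View pics/f4z.png

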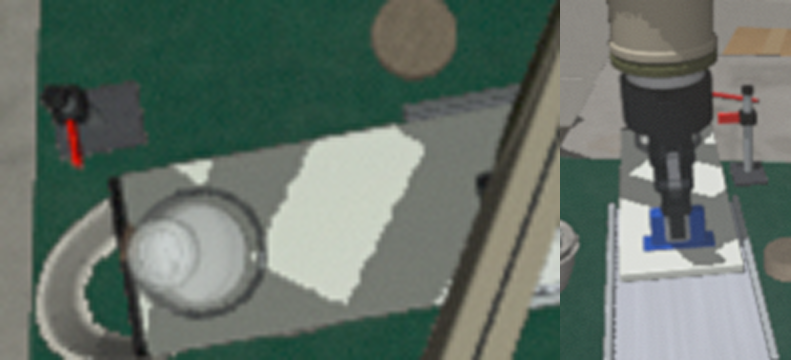

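The end is at o≈0.0305 and the blade at ≈0.0455, so about 15 mm remain. The board is flat and the bottle is standing in its collar. I'll make the final 14 mm slide.

servo_tool(commands=[[[0,-0.001,0.0003],[0,0,0],0],[[0,-0.002,0.0002],[0,0,0],0],[[0,-0.003,0],[0,0,0],0],[[0,-0.003,0],[0,0,0],0],[[0,-0.0025,0],[0,0,0],0],[[0,-0.0015,0],[0,0,0],0],[[0,-0.001,0],[0,0,0],0],[[0,0,0],[0,0,0],0],[[0,0,0],[0,0,0],0],[[0,0,0],[0,0,0],0],[[0,0,0],[0,0,0],0]])

```text
time: 12.85
position: [0.5044, -0.1559, 0.1133]
tcp_rot: [179.6, -0.2, 8.9]
ft_force: [1.4, -8.4, 9.7]
grip_width: 0.18
grasp_force: 60.5
```

```bash
python3 m.py f5
```

```text
12.95 [ 0.50438074 -0.15590598  0.11324736] [179.64598194  -0.2321776    8.93614254] [ 2.11518298 -8.69328867  8.75429454] [-1.60206839  0.00843004  0.13146054] 60.51519155502319 0.17746287048114545
mark 0.04536483653042986
218 184 [64, 70, 69, 74, 76, 48, 50, 70, 79, 62, 60, 58, 56, 58, 55, 60, 56, 58, 57, 57, 59, 60, 60, 57] [0.0573, 0.0018]
226 184 [59, 58, 63, 60, 61, 65, 63, 61, 38, 31, 61, 115, 118, 115, 117, 116, 118, 118, 116, 118, 118, 116, 116, 117] [0.0601, 0.0048]
234 184 [63, 64, 64, 64, 63, 70, 92, 147, 125, 47, 23, 44, 101, 117, 115, 106, 95, 88, 93, 94, 103, 117, 132, 138] [0.063, 0.0078]
242 184 [175, 156, 131, 119, 119, 120, 120, 122, 122, 118, 82, 111, 146, 159, 179, 177, 170, 186, 195, 196, 195, 202, 198, 188] [0.0658, 0.0108]
250 184 [115, 115, 114, 112, 116, 142, 165, 163, 77, 59, 64, 50, 69, 119, 149, 157, 171, 174, 169, 172, 178, 174, 187, 195] [0.0686, 0.0138]
258 184 [107, 107, 104, 104, 98, 115, 150, 173, 165, 77, 55, 66, 96, 49, 38, 95, 205, 205, 194, 126, 116, 118, 103, 93] [0.0714, 0.0168]
```

View pics/f5z.png

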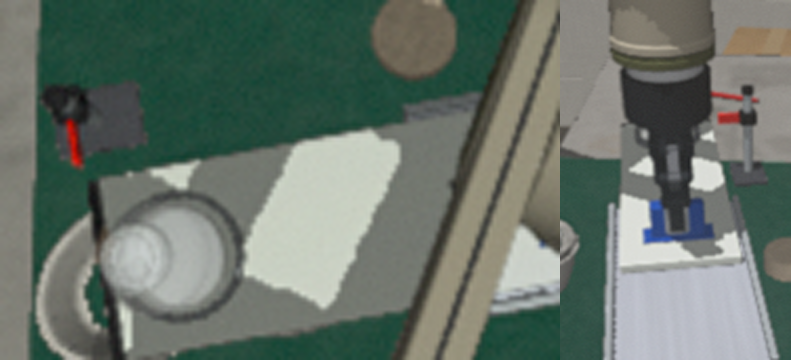

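The end is still about 2 to 4 mm short of the blade, level and with the bottle upright. I'll nudge it 3 mm further.

servo_tool(commands=[[[0,-0.0005,0],[0,0,0],0],[[0,-0.001,0],[0,0,0],0],[[0,-0.001,0],[0,0,0],0],[[0,-0.0005,0],[0,0,0],0],[[0,0,0],[0,0,0],0],[[0,0,0],[0,0,0],0],[[0,0,0],[0,0,0],0],[[0,0,0],[0,0,0],0],[[0,0,0],[0,0,0],0],[[0,0,0],[0,0,0],0]])

```text
time: 13.95
position: [0.504, -0.1531, 0.1133]
tcp_rot: [179.6, -0.2, 8.9]
ft_force: [2.2, -8.7, 8.6]
grip_width: 0.181
grasp_force: 60.4
```

```bash
python3 m.py f6
```

```text
14.05 [ 0.50395815 -0.15308979  0.11328043] [179.6321958   -0.23649776   8.93109043] [ 1.81705836 -9.64677346  8.68899547] [-1.77615918  0.03006947  0.02455558] 60.44452965259552 0.1743521325897165
mark 0.04564175340491948
218 183 [63, 64, 70, 69, 75, 71, 47, 47, 67, 64, 62, 61, 53, 56, 57, 57, 60, 56, 60, 57, 64, 59, 61, 61] [0.0597, 0.0042]
226 183 [58, 59, 61, 60, 60, 64, 61, 53, 33, 35, 64, 116, 119, 116, 119, 116, 119, 116, 117, 115, 116, 117, 119, 117] [0.0625, 0.0072]
234 183 [62, 61, 61, 61, 63, 60, 69, 81, 86, 36, 18, 57, 113, 118, 116, 108, 96, 90, 97, 96, 103, 116, 132, 136] [0.0654, 0.0102]
242 183 [134, 175, 155, 133, 119, 118, 120, 120, 117, 92, 82, 133, 152, 171, 183, 170, 176, 191, 195, 193, 198, 202, 196, 184] [0.0682, 0.0132]
250 183 [116, 116, 115, 114, 113, 116, 142, 164, 163, 82, 55, 47, 98, 137, 157, 163, 169, 170, 169, 171, 171, 178, 184, 188] [0.071, 0.0162]
258 183 [111, 108, 106, 106, 100, 98, 112, 149, 171, 166, 76, 58, 53, 36, 49, 112, 202, 202, 190, 172, 118, 102, 98, 90] [0.0738, 0.0191]
```

```bash
python3 -c "
from workcell import *
print(finish_job())"
```

```text
the job is handed in; nothing more can be done
None
```

I slid the board out until its black end measured level with the red pointer (to about 2 mm), then handed the job in with the gripper still holding it down at the blue grip. The bottle was upright in its collar at the last viewed picture, before a final 3 mm nudge; the hand-in gave no verdict.

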